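# Press the dowel home with the ratchet clamp on the chart table

## Task

The birch dowel still sticks out of its block: pump the ratchet clamp's trigger, the thin paddle beside the block, fully towards the fixed handle and back each time, until the jaw has pushed the dowel fully home, flush with the block, then press the release button so that the jaw springs all the way back. Work the jaw only by the trigger and the release, never by pushing the jaw itself, and leave the compass, the torch and the paperweight where they are.

Things in the scene. Friction and masses are not known exactly. Their poses are not given: they have to be found in the camera images.
- clamp: Ratchet clamp fixed on a board 100 x 290 x 16 mm (x, y, z). Origin on the table, bar along y, all parts at x = 0. Along y in mm: release button -115; fixed handle (thicker) -72 to -54, top z 130; trigger 0 to 12; fixed pad 46 to 61 and birch block 62 to 112, tops z 100; then the dowel sticks out, then the jaw. Handle 34 wide in x, block 50, housing 41 with top z 72. It cannot be shifted.
- trigger_top (a point): Centre of the trigger's top, 140 mm up; moves with it. Upright black paddle 26 mm wide (x), 12 thick (y), free from z 72 to 140; 54 mm free to the handle, 34 to the pad. Slides along the clamp's -y, to the handle, 27.5 mm to its stop against a spring and the jaw (to about 18 N); springs back. Pinch its sides, or push it from the pad's side.
- trigger (a joint): Travel of the trigger in m: 0 at rest, 0.0275 at its stop. A pull past 0.021 and back to below 0.004 moves the jaw on by one ratchet tooth, 12 mm; allow for the arm giving a few mm under the load. Three full pulls, each with full return, take the jaw from fully back to home; further pulls do nothing.
- jaw: Upright black jaw on the +y end of the steel bar, 30 mm wide (x), 20 thick (y), top z 100 mm, with a sprung rubber pad on its -y face; origin at table height under its centre. In the clamp frame at y = 170 mm when fully back, moving to -y: the ratchet holds it at 158, 146, 134 mm (home). A spring drives it back within a second once the release is held down. The robot must not push it.
- dowel (a joint): How far the 16 mm dowel (axis 80 mm above the table) has gone in, in m: 0 sticks out 32 mm, 0.032 flush with the block. It starts between 0 and 0.008 and stays where the jaw leaves it.
- release_top (a point): Centre of the top of the round grey release button, 28 mm across, 94 mm above the table at rest; it moves with the button. It goes straight down 10 mm (about 2 N to start, 4 N at the bottom) and springs up again; pressed 7 mm or more it frees the jaw. Hold it down until the jaw is back.
- compass: Bystander: round grey compass, 84 mm across, 28 mm high, near the clamp's jaw end; origin under its centre.
- torch: Bystander: black torch lying down, 140 mm long along its x, 44 mm across, near the release end; origin under its centre.
- paperweight: Bystander: domed green glass paperweight, 68 mm across, 40 mm high, beyond the clamp; origin under its centre.
- release (a joint): Depth of the release button in m: 0 up, 0.010 fully down; 0.007 or more frees the jaw.

How it is judged:
On the way, in this order (a step that is already met when the one before it is completed fails the run):
1. the jaw has pushed the dowel home (value of joint dowel above 0.029 m and y of jaw in the frame of clamp below 0.14 m), for 0.1 s.
2. the release is pressed (value of joint release above 0.0065 m).
3. the jaw has sprung back (y of jaw in the frame of clamp above 0.164 m), for 0.1 s.
At the end, for the whole second after the job is handed in: The dowel is home (within 3 mm of flush), the jaw is fully back (within 6 mm) and at rest, and the trigger is let go (within 5 mm of rest) (value of joint dowel above 0.029 m and y of jaw in the frame of clamp above 0.164 m and value of joint trigger below 0.005 m and linear speed of jaw below 0.02 m/s); the robot touches nothing.
It fails at once if the robot pushes the jaw itself (more than 4 N) (contact force between any of the arm, the fingers and jaw above 4 N).
It fails at once if the compass is disturbed (distance of compass from where it was at the start of the episode above 0.03 m).
It fails at once if the torch is disturbed (distance of torch from where it was at the start of the episode above 0.03 m).
It fails at once if the paperweight is disturbed (distance of paperweight from where it was at the start of the episode above 0.03 m).
It also fails if it takes over 48 s, if anything falls off the work surface, if the arm or the gripper's body presses on something with over 40 N, if the wrist force passes 120 N, or if a joint passes its speed limit or range.

## Robot

A 7-joint arm with a two-finger parallel gripper is mounted at the origin on the work surface. World frame = base frame: x ahead of the robot, y to its left, z up, the work surface at z = 0. Lengths are in m, angles in rad, forces in N, time in s.
With the tool pointing down it reaches from about 0.425 to 0.925 m from the base axis. Payload 6.8 kg.
Tool frame: the origin (TCP) lies at the very end of the fingers, on their centre line; the grasp point (between the pads) lies 19 mm behind it; z points along the fingers, x is the direction in which the jaws open and shut, and the axes are right-handed (so a half turn about z gives the same grasp; the last joint's range is limited). The gripper opens to 85 mm and grips with 20 to 120 N. Pads are 22 mm wide; open, the fingers measure 114 mm over their backs; the gripper's body (76 mm by 85 mm) begins 54 mm behind the grasp point. The pads swing forward as they close: fully open they stand 13 mm farther back than shut.
Start: joints at [-1.235, 0.477, 0.022, 1.555, -0.011, 1.109, -0.083], TCP at [0.29, 0.61, 0.231] pointing down, gripper open.
Joint ranges: [-2.96, 2.96], [-0.34, 2.1], [-1.41, 1.46], [0.24, 2.44], [-1.37, 4.51], [0.17, 1.92], [-2.96, 2.96]. Speed limits (rad/s): [2.39, 2.39, 3.14, 3.14, 3.14, 3.14, 3.14].

## Interface

Orientations are given as a rotation vector (axis times angle).
In Python, from bench import r, grab_frame gives the robot as it stands. The module is installed in compiled form; this text tells all that it offers.
- The arm moves only by the tool send_rows, never from a script. Its argument "series" is a list of rows, each a list of 2 entries, a list of its own where there are three numbers: the shift along the tool's x, y, z in m, then the turn, a rotation vector about the tool's x, y, z in units of 5 degrees (1.0 is 5 degrees). A call has 1 to 20 rows; each row shifts and turns the commanded pose from where the row before left it, along the tool's axes as they then stand; what a row does not reach is not made up. A row lasts 1/8 s, in which the tool goes at most 62.5 mm and 10.7 degrees, less where a joint would pass 70% of its speed; a pose out of reach is approached as far as the arm can. A call is refused whole if a number of a shift passes 0.0625 or a number of a turn 1, either way. A call with a gripper value outside its range is refused whole. "fingers" is the closure in counts, from 0 (fully open) to 255 (shut), set as the call begins (left out, the last holds). The fingers move at their own pace and stop on an object; "grip_force" is the grip in N (left out, the last holds). Time passes only in rows, so rows that do not move let the fingers close. It gives the time, the measured TCP pose, the force and the opening at its end, in the units of the state.
- r.get_obs(): the state, without advancing time (a new reading comes with each control period).
- grab_frame(name): name is "side" or "top"; returns a dict with "frame" (480x640x3 uint8, red, green, blue), "fx", "fy", "cx", "cy" (pixels), "dist_coeffs" ([k1, k2, p1, p2, k3] as OpenCV has them; the pictures are not rectified), "origin" and "rotation" of the camera in the world. Camera axes: x right, y down, z forward; pixel columns grow to the right and rows downward; lengths in m; the calibration is good to about 2 mm. A picture is of the moment at which its call begins. There is no depth.
- r.hand_in(): hands the job in, once; it reports no verdict.
The state is a dict: "clock": time; "joints": joint angles; "qvel": joint speeds; "tau": joint torques, N m; "tcp_pos": TCP position; "orientation": TCP orientation; "contact_force": force on the tool from outside, world axes, zero at the start; "moment": the same for the moment, N m; "grip_width": finger opening in m.
Only numpy, scipy, OpenCV 4.12 (cv2) and the standard library are available. Lean on these libraries where they do the work, as an engineer would, in place of code of your own. Each camera call takes 0.05 s, during which the arm holds its last target.

## Working session

There is one attempt and no reset: what is moved stays moved. The work goes in short steps, Python scripts to look and compute and a tool call to move; the robot and the scene stay as the last step left them, time stands still between calls to the robot, and variables do not carry over. Pictures are saved under pics/ and viewed, and the job is handed in when it is done.

Besides the shell and the picture viewer there is one more tool, called after ">>>" as name(argument=value, ...) on one line, values as JSON. send_rows: Moves the arm, as the interface text tells. Its arguments: {"type":"object","properties":{"series":{"type":"array"},"fingers":{"type":"number"},"grip_force":{"type":"number"}},"required":["series"]}

```bash
mkdir -p pics
python3 - <<'E'
from bench import r, grab_frame
import cv2,json
o=r.get_obs(); print({k:(v if not hasattr(v,'tolist') else [round(x,4) for x in v.tolist()]) for k,v in o.items()})
for n in("side","top"):
    f=grab_frame(n); cv2.imwrite(f"pics/{n}0.png",f["frame"][:,:,::-1])
    print({k:(v if not hasattr(v,'tolist') else v.tolist()) for k,v in f.items() if k!="frame"})
E
```

```text
{'clock': 0.0, 'joints': [-1.2352, 0.4778, 0.0224, 1.5564, -0.0115, 1.1093, -0.0831], 'qvel': [0.0006, 0.0004, 0.0003, 0.001, -0.0026, 0.0023, -0.0003], 'tau': [-0.0002, -59.6464, 1.608, -28.119, 0.0126, 0.0094, 0.0], 'tcp_pos': [0.2896, 0.6091, 0.2303], 'orientation': [2.6549, 1.6776, -0.0023], 'contact_force': [-0.3782, 0.7291, 0.412], 'moment': [0.015, -0.004, -0.0293], 'grip_width': 0.08583610742922866}
{'fx': 583.4573430140114, 'fy': 583.4573430140114, 'cx': 313.2683107740699, 'cy': 236.20052930863127, 'dist_coeffs': [-0.07260039917762506, 0.0, 0.0, 0.0, 0.0], 'origin': [0.06519472024066299, -0.7275974720613745, 1.2462845856975147], 'rotation': [-2.363976502135374, 0.7090830730042509, -0.27421625371826985]}
{'fx': 530.5733857775599, 'fy': 530.5733857775599, 'cx': 316.3927088625375, 'cy': 246.33864889834996, 'dist_coeffs': [-0.14784927530028175, 0.0, 0.0, 0.0, 0.0], 'origin': [0.4215168941556139, 0.02984601118197608, 1.4570628845543525], 'rotation': [-2.156917209254878, 2.160989273109718, -0.15536144768788088]}
```

View pics/side0.png

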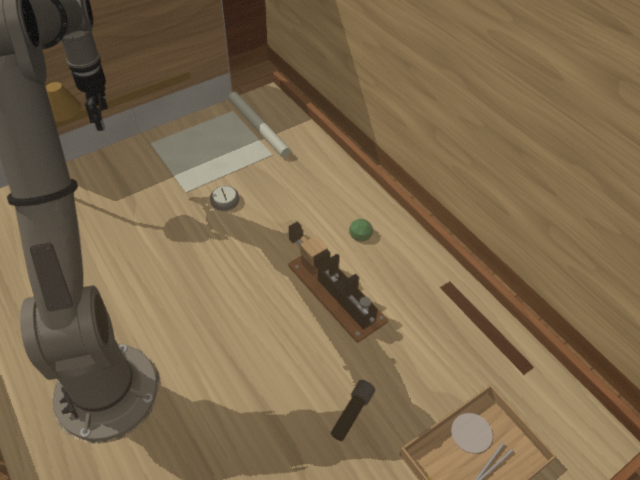

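View pics/top0.png

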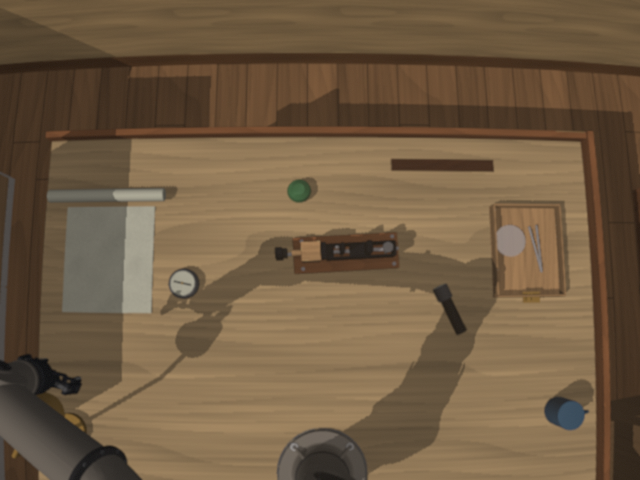

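The side view shows the clamp around (335,285) with the jaw at (295,233) and the button at (366,303). In the top view the clamp is around (345,252), with the jaw to the left at (281,254). I'll enlarge both.

Run:
```python
import cv2
s=cv2.imread('pics/side0.png'); t=cv2.imread('pics/top0.png')
c=s[215:345,280:395]; c=cv2.convertScaleAbs(c,alpha=1.8,beta=20); cv2.imwrite('pics/side0c.png',cv2.resize(c,None,fx=4.6,fy=4.6,interpolation=cv2.INTER_CUBIC))
c=t[225:280,265:405]; c=cv2.convertScaleAbs(c,alpha=1.8,beta=20);cv2.imwrite('pics/top0c.png',cv2.resize(c,None,fx=5.7,fy=5.7,interpolation=cv2.INTER_CUBIC))
```

```text
(no output)
```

View pics/side0c.png

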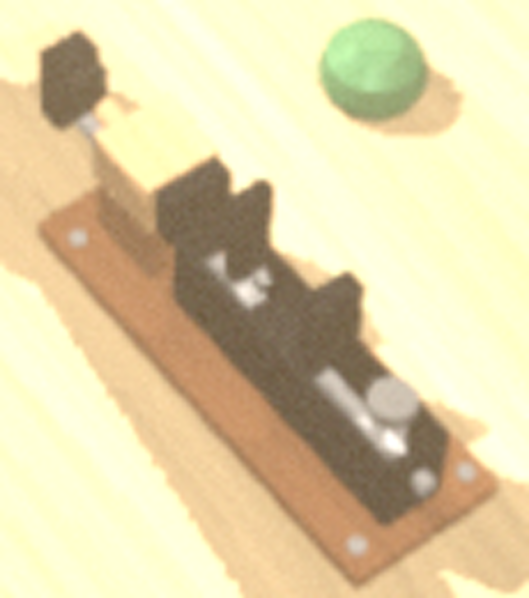

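View pics/top0c.png

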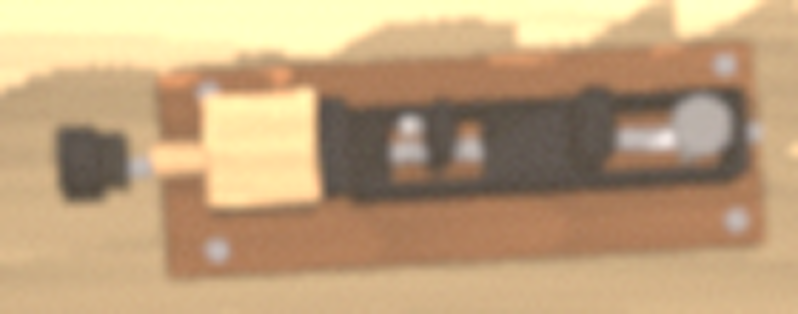

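```bash
cat > h.py <<'E'
import numpy as np,cv2
from scipy.optimize import least_squares
from scipy.spatial.transform import Rotation as R
C={'side':(583.4573430140114,313.2683107740699,236.20052930863127,-0.07260039917762506,[0.06519472024066299,-0.7275974720613745,1.2462845856975147],[-2.363976502135374,0.7090830730042509,-0.27421625371826985]),
'top':(530.5733857775599,316.3927088625375,246.33864889834996,-0.14784927530028175,[0.4215168941556139,0.02984601118197608,1.4570628845543525],[-2.156917209254878,2.160989273109718,-0.15536144768788088])}
def proj(n,P):
    f,cx,cy,k,o,rv=C[n]; Rm=R.from_rotvec(rv).as_matrix().T
    p,_=cv2.projectPoints(np.atleast_2d(P).astype(float),cv2.Rodrigues(Rm)[0],-Rm@np.array(o),np.array([[f,0,cx],[0,f,cy],[0,0,1]]),np.array([k,0,0,0,0]))
    return p[:,0]
E
cat > fit.py <<'E'
from h import *
S=lambda u,v:(280+(u+.5)/4.6-.5,215+(v+.5)/4.6-.5)
T=lambda u,v:(265+(u+.5)/5.7-.5,225+(v+.5)/5.7-.5)
F=[('side',(-50,145,16),S(40,226)),('side',(-50,-145,16),S(358,578)),('side',(50,-145,16),S(497,488)),
('side',(-25,112,100),S(95,143)),('side',(-25,62,100),S(150,190)),('side',(25,62,100),S(218,157)),('side',(0,-115,94),S(393,396)),
('top',(50,145,16),T(160,75)),('top',(-50,145,16),T(168,278)),('top',(-50,-145,16),T(765,243)),('top',(50,-145,16),T(750,45)),
('top',(25,112,100),T(203,93)),('top',(-25,112,100),T(207,208)),('top',(-25,62,100),T(322,204)),('top',(25,62,100),T(318,90)),('top',(0,-115,94),T(701,127))]
def W(p,l):
    x,y,a=p[:3]; l=np.array(l)/1000; c,s=np.cos(a),np.sin(a)
    return np.array([x+c*l[0]-s*l[1],y+s*l[0]+c*l[1],l[2]+(p[3] if len(p)>3 else 0)])
res=lambda p:np.concatenate([proj(n,W(p,l))[0]-q for n,l,q in F])
for p0 in([.6,0,0],[.6,0,0,0]):
    s=least_squares(res,p0); print(s.x.round(4)); print(s.fun.reshape(-1,2).round(1).tolist())
# free triangulation of the button and block corner
for i,j,nm in((6,15,'button'),(4,13,'blk -25,62'),(3,12,'blk -25,112'),(5,14,'blk 25,62')):
    q=least_squares(lambda P:np.concatenate([proj('side',P)[0]-F[i][2],proj('top',P)[0]-F[j][2]]),[.6,0,.1]); print(nm,q.x.round(4),q.fun.round(1), W(s.x[:3],F[i][1]).round(4))
p=s.x
p=least_squares(res,[.6,0,0]).x
for nm,l in(('trig',(0,6,140)),('jaw',(0,170,100)),('handle',(0,-63,130))): print(nm,W(p,l).round(4),proj('side',W(p,l)).round(1),proj('top',W(p,l)).round(1))
E
python3 fit.py
```

```text
[ 0.5945 -0.0626  0.0542]
[[-2.2, -1.9], [-1.7, -0.6], [-0.6, -2.3], [0.7, -0.3], [0.7, 2.2], [1.8, 0.1], [1.4, 2.2], [-2.8, -0.2], [-2.4, 0.5], [-1.3, 0.7], [-1.4, -0.6], [1.7, 0.7], [2.0, -0.2], [1.2, -0.6], [0.8, 0.2], [2.0, -0.2]]
[ 5.946e-01 -6.250e-02  5.430e-02 -3.000e-04]
[[-2.2, -1.8], [-1.7, -0.6], [-0.6, -2.3], [0.8, -0.2], [0.7, 2.3], [1.8, 0.1], [1.4, 2.2], [-2.8, -0.2], [-2.4, 0.5], [-1.3, 0.6], [-1.5, -0.6], [1.6, 0.7], [2.0, -0.2], [1.2, -0.6], [0.8, 0.2], [1.9, -0.2]]
button [ 0.6002 -0.172   0.0967] [-0.1  0.   0.1 -0.1] [ 0.6008 -0.1773  0.094 ]
blk -25,62 [0.5649 0.0008 0.1066] [-0.4  0.1  0.2 -0.4] [ 0.5662 -0.002   0.1   ]
blk -25,112 [0.564  0.053  0.0933] [-0.2  0.   0.1 -0.1] [0.5635 0.048  0.1   ]
blk 25,62 [0.615  0.0037 0.0985] [ 0.8 -0.1 -0.4  0.7] [0.6162 0.0008 0.1   ]
trig [ 0.5942 -0.0566  0.14  ] [[335.5 258. ]] [[344.4 247. ]]
jaw [0.5853 0.1072 0.1   ] [[295.6 226.9]] [[279.9 252.5]]
handle [ 0.5979 -0.1255  0.13  ] [[353.4 279.4]] [[371.3 246. ]]
```

```bash
cat >> fit.py <<'E'
print('---')
B=[i for i,f in enumerate(F) if f[1][2]==16]
def res2(p):
    return np.concatenate([proj(n,W(p[:3],(l[0],l[1]+(1000*p[3] if l[2]==16 else 0),l[2])))[0]-q for n,l,q in F])
s=least_squares(res2,[.6,0,0,0]); print(s.x.round(4)); print(s.fun.reshape(-1,2).round(1).tolist())
p=s.x[:3]
for nm,l in(('trig',(0,6,140)),('jaw',(0,170,100)),('handle',(0,-63,130)),('button',(0,-115,94))): print(nm,W(p,l).round(4),(proj('side',W(p,l))-[280,215])*4.6,(proj('top',W(p,l))-[265,225])*5.7)
E
python3 fit.py | sed -n '/---/,$p'
```

```text
---
[ 0.5943 -0.0584  0.0528 -0.0098]
[[-0.9, -0.6], [-0.3, 1.0], [0.9, -0.7], [-0.2, -1.3], [-0.3, 1.1], [0.9, -1.0], [0.2, 1.0], [-0.8, -0.4], [-0.3, 0.3], [0.7, 0.6], [0.6, -0.6], [0.1, 0.7], [0.4, -0.2], [-0.4, -0.5], [-0.8, 0.2], [0.4, -0.0]]
trig [ 0.594  -0.0524  0.14  ] [[250.31467328 192.83600644]] [[443.10519709 125.57599797]]
jaw [0.5853 0.1113 0.1   ] [[68.06403076 49.9775586 ]] [[ 75.67615645 156.46245939]]
handle [ 0.5976 -0.1213  0.13  ] [[332.60663851 291.14382562]] [[596.60093878 120.19221072]]
button [ 0.6004 -0.1733  0.094 ] [[392.02137473 398.88437462]] [[700.91325864 124.49444007]]
```

```bash
cat > st.py <<'E'
from bench import r
from h import *
CL=np.array([0.5943,-0.0584]);YAW=0.0528
def show(tgt=None,yaw=YAW):
    o=r.get_obs(); Rt=R.from_rotvec(o['orientation']).as_matrix(); p=np.array(o['tcp_pos'])
    Rc=R.from_euler('z',YAW).as_matrix()
    print('t',round(o['clock'],2),'tcp',p.round(4),'clampframe mm',(1000*Rc.T@(p-[*CL,0])).round(1),'w',round(o['grip_width'],4))
    print('F clamp',(Rc.T@np.array(o['contact_force'])).round(1),'M',np.round(o['moment'],2),'j',np.round(o['joints'],2))
    a=np.degrees(np.arctan2(Rt[1,0],Rt[0,0])); print('toolx yaw',a.round(2),'tool z',Rt[:,2].round(4))
    if tgt is not None:
        w=np.array([*(CL+Rc[:2,:2]@(np.array(tgt[:2])/1000)),tgt[2]/1000]); print('shift tool',(Rt.T@(w-p)).round(4),'world',(w-p).round(4))
        Rd=Rc@np.diag([1,-1,-1.]); print('turn units(5deg)',(np.degrees(R.from_matrix(Rt.T@Rd).as_rotvec())/5).round(2))
E
python3 -c "
from st import *
show((0,6,230))"
```

```text
t 0.1 tcp [0.2896 0.6092 0.2304] clampframe mm [-269.1  682.7  230.4] w 0.0852
F clamp [ 0.4  0.2 -0.8] M [ 0.01 -0.06 -0.02] j [-1.24  0.48  0.02  1.56 -0.01  1.11 -0.08]
toolx yaw 64.58 tool z [-6.0e-04 -1.5e-03 -1.0e+00]
shift tool [-0.4668  0.5589  0.0012] world [ 3.044e-01 -6.616e-01 -4.000e-04]
turn units(5deg) [1.000e-02 2.000e-02 1.231e+01]
```

>>> send_rows(series=[[[-0.0333,0.04,0],[0,0,0]],[[-0.0333,0.04,0],[0,0,0]],[[-0.0333,0.04,0],[0,0,0]],[[-0.0333,0.04,0],[0,0,0]],[[-0.0333,0.04,0],[0,0,0]],[[-0.0333,0.04,0],[0,0,0]],[[-0.0333,0.04,0],[0,0,0]],[[-0.0333,0.04,0],[0,0,0]],[[-0.0333,0.04,0],[0,0,0]],[[-0.0333,0.04,0],[0,0,0]],[[-0.0333,0.04,0],[0,0,0]],[[-0.0333,0.04,0],[0,0,0]],[[-0.0333,0.04,0],[0,0,0]],[[-0.0333,0.04,0],[0,0,0]]], fingers=0, grip_force=80)

```text
clock: 1.85
tcp_pos: [0.5957, -0.0533, 0.231]
orientation: [-2.655, -1.678, 0.001]
contact_force: [1.0, 0.8, 0.9]
grip_width: 0.0855
```

>>> send_rows(series=[[[0,0,0],[0,0,1]],[[0,0,0],[0,0,1]],[[0,0,0],[0,0,1]],[[0,0,0],[0,0,1]],[[0,0,0],[0,0,1]],[[0,0,0],[0,0,1]],[[0,0,0],[0,0,1]],[[0,0,0],[0,0,1]],[[0,0,0],[0,0,1]],[[0,0,0],[0,0,1]],[[0,0,0],[0,0,1]],[[0,0,0],[0,0,1]],[[0,0,0],[0,0,0.3]],[[0,0,0],[0,0,0]]])

```text
clock: 3.6
tcp_pos: [0.5952, -0.0518, 0.2311]
orientation: [3.14, 0.086, -0.001]
contact_force: [0.3, -0.6, 0.1]
grip_width: 0.0857
```

```bash
python3 -c "
from st import *
show((0,6,100))"
```

```text
t 3.6 tcp [ 0.5952 -0.0518  0.2311] clampframe mm [  1.3   6.6 231.1] w 0.0857
F clamp [ 0.2 -0.6  0.1] M [0.05 0.05 0.01] j [-0.44  0.39  0.56  1.78 -0.23  1.05  0.25]
toolx yaw 3.14 tool z [-5.e-04 -1.e-04 -1.e+00]
shift tool [-0.0012  0.0006  0.1311] world [-0.0012 -0.0006 -0.1311]
turn units(5deg) [0.   0.01 0.02]
```

>>> send_rows(series=[[[-0.0012,0.0006,0.03],[0,0,0]],[[0,0,0.03],[0,0,0]],[[0,0,0.03],[0,0,0]],[[0,0,0.025],[0,0,0]],[[0,0,0.016],[0,0,0]],[[0,0,0],[0,0,0]]])

```text
clock: 4.35
tcp_pos: [0.5936, -0.0525, 0.0994]
orientation: [3.14, 0.085, -0.003]
contact_force: [-0.1, -0.4, 0.1]
grip_width: 0.0854
```

Run:
```python
from st import *
from bench import grab_frame
show((0,6,100))
s=grab_frame('side')['frame'][:,:,::-1]; t=grab_frame('top')['frame'][:,:,::-1]
c=cv2.convertScaleAbs(s[195:345,270:400],alpha=1.8,beta=20); c=cv2.resize(c,None,fx=4,fy=4,interpolation=cv2.INTER_CUBIC)
cv2.imwrite('pics/side1c.png',c)
```

```text
t 4.35 tcp [ 0.5936 -0.0525  0.0994] clampframe mm [-0.4  5.9 99.4] w 0.0854
F clamp [-0.1 -0.4  0.1] M [-0.08  0.02  0.05] j [-0.37  0.55  0.48  1.88 -0.34  0.8   0.34]
toolx yaw 3.1 tool z [-2.e-03 -1.e-04 -1.e+00]
shift tool [ 0.0004 -0.0001 -0.0006] world [0.0004 0.0001 0.0006]
turn units(5deg) [-0.    0.02  0.02]
```

View pics/side1c.png

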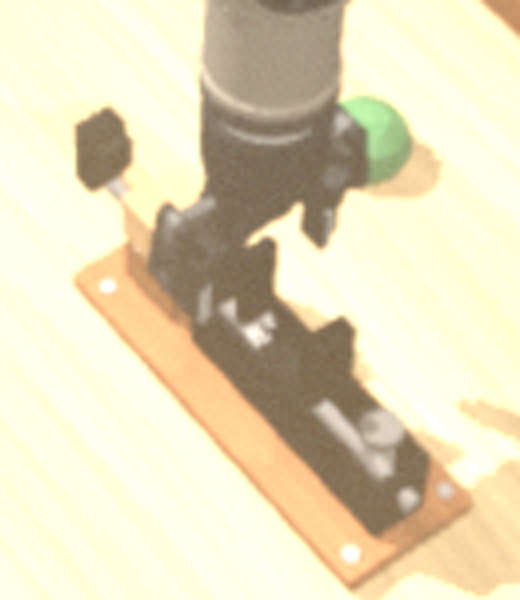

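The fingers straddle the trigger: tips at crop (205,310) and (320,240), with the paddle between them at (258,270). Closing now.

>>> send_rows(series=[[[0,0,0],[0,0,0]],[[0,0,0],[0,0,0]],[[0,0,0],[0,0,0]],[[0,0,0],[0,0,0]],[[0,0,0],[0,0,0]],[[0,0,0],[0,0,0]],[[0,0,0],[0,0,0]],[[0,0,0],[0,0,0]]], fingers=255, grip_force=80)

```text
clock: 5.45
tcp_pos: [0.5951, -0.0524, 0.1009]
orientation: [-3.14, -0.084, -0.003]
contact_force: [1.9, 1.3, 6.0]
grip_width: 0.0246
```

Run:
```python
from st import *
show((0,6,100))
```

```text
t 5.45 tcp [ 0.5951 -0.0524  0.1009] clampframe mm [  1.1   5.9 100.9] w 0.0246
F clamp [1.9 1.2 6. ] M [ 0.12 -0.18  0.05] j [-0.38  0.54  0.48  1.88 -0.34  0.8   0.34]
toolx yaw 3.08 tool z [ 1.6e-03  2.0e-04 -1.0e+00]
shift tool [-0.0011 -0.0001  0.0009] world [-0.0011  0.     -0.0009]
turn units(5deg) [-0.   -0.02  0.01]
```

>>> send_rows(series=[[[0,0.006,0],[0,0,0]],[[0,0.006,0],[0,0,0]],[[0,0.006,0],[0,0,0]],[[0,0.006,0],[0,0,0]],[[0,0.004,0],[0,0,0]],[[0,0,0],[0,0,0]],[[0,0,0],[0,0,0]]])

```text
clock: 6.32
tcp_pos: [0.5963, -0.0754, 0.1008]
orientation: [-3.134, -0.089, -0.0]
contact_force: [-1.3, 11.8, 10.0]
grip_width: 0.0249
```

Run:
```python
from st import *
show((0,6,100))
```

```text
t 6.33 tcp [ 0.5963 -0.0754  0.1008] clampframe mm [  1.1 -17.1 100.8] w 0.0249
F clamp [-0.7 11.8 10. ] M [ 2.    0.28 -0.21] j [-0.33  0.55  0.48  1.87 -0.35  0.8   0.39]
toolx yaw 3.25 tool z [-1.0e-04  5.9e-03 -1.0e+00]
shift tool [-0.001  -0.0231  0.001 ] world [-0.0023  0.023  -0.0008]
turn units(5deg) [-0.07 -0.    0.05]
```

>>> send_rows(series=[[[0,0.004,0],[0,0,0]],[[0,0.002,0],[0,0,0]],[[0,0,0],[0,0,0]],[[0,0,0],[0,0,0]]])

```text
clock: 6.82
tcp_pos: [0.5966, -0.0797, 0.1008]
orientation: [-3.132, -0.091, 0.001]
contact_force: [-2.7, 15.9, 12.0]
grip_width: 0.0254
```

Run:
```python
from st import *
from bench import grab_frame
show((0,6,100))
s=grab_frame('side')['frame'][:,:,::-1]
c=cv2.convertScaleAbs(s[195:345,270:400],alpha=1.8,beta=20); c=cv2.resize(c,None,fx=4,fy=4,interpolation=cv2.INTER_CUBIC)
cv2.imwrite('pics/side2c.png',c)
```

```text
t 6.83 tcp [ 0.5966 -0.0797  0.1008] clampframe mm [  1.2 -21.4 100.8] w 0.0254
F clamp [-1.9 16.  12. ] M [ 2.78  0.38 -0.29] j [-0.32  0.55  0.47  1.87 -0.35  0.81  0.4 ]
toolx yaw 3.33 tool z [-7.0e-04  7.9e-03 -1.0e+00]
shift tool [-0.001  -0.0274  0.001 ] world [-0.0026  0.0273 -0.0008]
turn units(5deg) [-0.09  0.    0.06]
```

View pics/side2c.png

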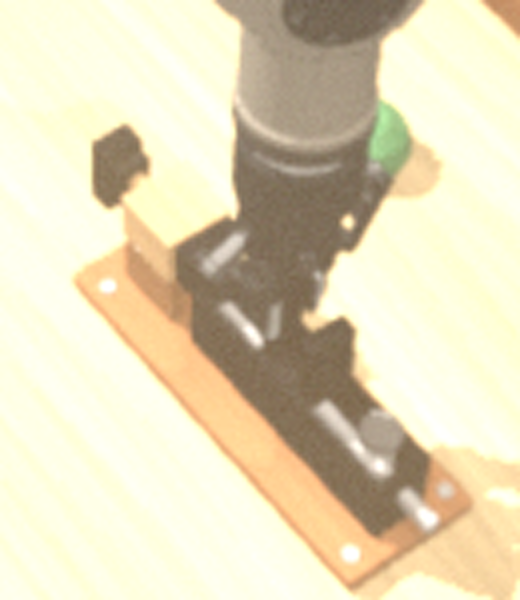

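The jaw advanced, from crop (103,148) to about (118,165). I'll do the full return next, then pull two.

>>> send_rows(series=[[[0,-0.006,0],[0,0,0]],[[0,-0.007,0],[0,0,0]],[[0,-0.007,0],[0,0,0]],[[0,-0.007,0],[0,0,0]],[[0,-0.007,0],[0,0,0]],[[0,0,0],[0,0,0]],[[0,0,0],[0,0,0]]])

```text
clock: 7.75
tcp_pos: [0.5951, -0.0524, 0.1009]
orientation: [-3.14, -0.084, -0.003]
contact_force: [1.5, 1.3, 5.5]
grip_width: 0.0251
```

Run:
```python
from st import *
show((0,6,100))
```

```text
t 7.75 tcp [ 0.5951 -0.0524  0.1009] clampframe mm [  1.1   5.9 100.9] w 0.0251
F clamp [1.5 1.2 5.5] M [ 0.17 -0.16  0.05] j [-0.38  0.54  0.48  1.88 -0.34  0.8   0.34]
toolx yaw 3.08 tool z [ 0.0016  0.     -1.    ]
shift tool [-0.0011 -0.0001  0.0009] world [-0.0011  0.     -0.0009]
turn units(5deg) [ 0.   -0.02  0.01]
```

>>> send_rows(series=[[[0,0.006,0],[0,0,0]],[[0,0.007,0],[0,0,0]],[[0,0.007,0],[0,0,0]],[[0,0.007,0],[0,0,0]],[[0,0.007,0],[0,0,0]],[[0,0,0],[0,0,0]],[[0,0,0],[0,0,0]],[[0,0,0],[0,0,0]]])

```text
clock: 8.75
tcp_pos: [0.5966, -0.08, 0.1008]
orientation: [-3.133, -0.09, 0.001]
contact_force: [-1.6, 15.8, 11.6]
grip_width: 0.025
```

>>> send_rows(series=[[[0,-0.006,0],[0,0,0]],[[0,-0.007,0],[0,0,0]],[[0,-0.007,0],[0,0,0]],[[0,-0.007,0],[0,0,0]],[[0,-0.007,0],[0,0,0]],[[0,0,0],[0,0,0]],[[0,0,0],[0,0,0]]])

```text
clock: 9.62
tcp_pos: [0.5951, -0.0524, 0.1009]
orientation: [-3.14, -0.084, -0.003]
contact_force: [1.9, -0.4, 5.7]
grip_width: 0.0247
```

Run:
```python
from st import *
from bench import grab_frame
show((0,6,100))
s=grab_frame('side')['frame'][:,:,::-1]
c=cv2.convertScaleAbs(s[195:345,270:400],alpha=1.8,beta=20); c=cv2.resize(c,None,fx=4,fy=4,interpolation=cv2.INTER_CUBIC)
cv2.imwrite('pics/side3c.png',c)
```

```text
t 9.62 tcp [ 0.5951 -0.0524  0.1009] clampframe mm [  1.1   5.9 100.9] w 0.0247
F clamp [ 1.9 -0.5  5.7] M [ 0.15 -0.11  0.  ] j [-0.38  0.54  0.48  1.88 -0.34  0.8   0.34]
toolx yaw 3.08 tool z [ 1.7e-03  1.0e-04 -1.0e+00]
shift tool [-0.0011 -0.0001  0.0009] world [-0.0011  0.     -0.0009]
turn units(5deg) [ 0.   -0.02  0.01]
```

View pics/side3c.png

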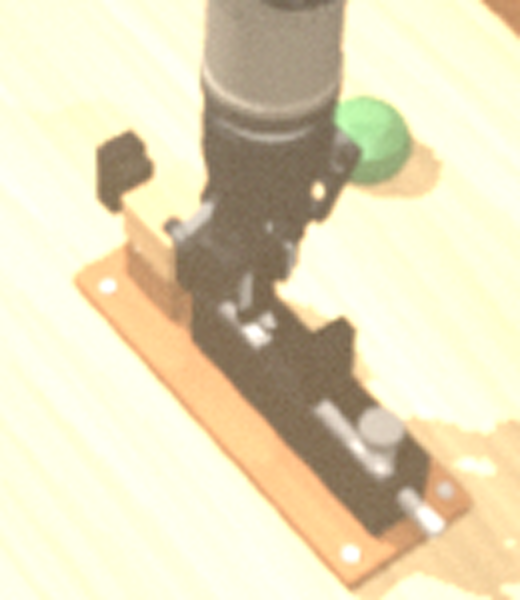

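Jaw left edge is now at crop (98,~150). Next is pull three, then a look.

>>> send_rows(series=[[[0,0.006,0],[0,0,0]],[[0,0.007,0],[0,0,0]],[[0,0.007,0],[0,0,0]],[[0,0.007,0],[0,0,0]],[[0,0.008,0],[0,0,0]],[[0,0,0],[0,0,0]],[[0,0,0],[0,0,0]],[[0,0,0],[0,0,0]]])

```text
clock: 10.68
tcp_pos: [0.5966, -0.08, 0.1008]
orientation: [-3.131, -0.091, 0.001]
contact_force: [-2.9, 16.9, 14.1]
grip_width: 0.025
```

>>> send_rows(series=[[[0,-0.007,0],[0,0,0]],[[0,-0.007,0],[0,0,0]],[[0,-0.007,0],[0,0,0]],[[0,-0.007,0],[0,0,0]],[[0,-0.007,0],[0,0,0]],[[0,0,0],[0,0,0]],[[0,0,0],[0,0,0]]])

```text
clock: 11.55
tcp_pos: [0.5951, -0.0524, 0.1009]
orientation: [-3.14, -0.085, -0.003]
contact_force: [1.8, 1.0, 5.3]
grip_width: 0.0249
```

Run:
```python
from st import *
from bench import grab_frame
show((0,6,100))
s=grab_frame('side')['frame'][:,:,::-1]
c=cv2.convertScaleAbs(s[195:345,270:400],alpha=1.8,beta=20); c=cv2.resize(c,None,fx=4,fy=4,interpolation=cv2.INTER_CUBIC)
cv2.imwrite('pics/side4c.png',c)
for y in (170,158,146,134):
  P=np.array([0,y,100])/1000; Rc=R.from_euler('z',YAW).as_matrix(); print(y,((proj('side',Rc@P+[*CL,0])[0]-[270,195])*4).round(0))
```

```text
t 11.55 tcp [ 0.5951 -0.0524  0.1009] clampframe mm [  1.1   5.9 100.9] w 0.0249
F clamp [1.8 0.9 5.3] M [ 0.08 -0.11  0.04] j [-0.38  0.54  0.48  1.88 -0.34  0.8   0.34]
toolx yaw 3.08 tool z [ 1.7e-03  1.0e-04 -1.0e+00]
shift tool [-0.0011 -0.0001  0.0009] world [-0.0011  0.     -0.0009]
turn units(5deg) [ 0.   -0.02  0.01]
170 [ 99. 123.]
158 [110. 135.]
146 [121. 146.]
134 [132. 158.]
```

View pics/side4c.png

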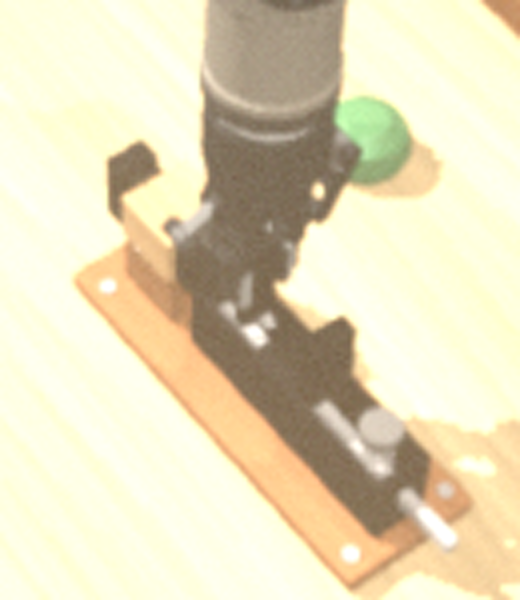

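The jaw's left edge went from crop x = 77 to 109. The 32 px shift matches the predicted 33 px for home, and the jaw sits against the block with no dowel showing. Next: let go, rise, and move over the button.

>>> send_rows(series=[[[0,0,0],[0,0,0]],[[0,0,0],[0,0,0]],[[0,0,0],[0,0,0]],[[0,0,0],[0,0,0]],[[0,0,0],[0,0,0]],[[0,0,-0.03],[0,0,0]],[[0,0,-0.03],[0,0,0]],[[0,0,-0.03],[0,0,0]],[[0,0,0],[0,0,0]]], fingers=60)

```text
clock: 12.72
tcp_pos: [0.5958, -0.0528, 0.1927]
orientation: [-3.14, -0.084, -0.007]
contact_force: [0.1, -0.5, 0.3]
grip_width: 0.0656
```

>>> send_rows(series=[[[0,0.03,0],[0,0,0]],[[0,0.03,0],[0,0,0]],[[0,0.03,0],[0,0,0]],[[0,0.031,0],[0,0,0]],[[0,0,0],[0,0,0]],[[0,0,0],[0,0,0]],[[0,0,0],[0,0,0]],[[0,0,0],[0,0,0]]], fingers=255, grip_force=30)

```text
clock: 13.72
tcp_pos: [0.6009, -0.1722, 0.1902]
orientation: [-3.14, -0.087, 0.0]
contact_force: [0.7, 0.0, 0.7]
grip_width: -0.0002
```

Run:
```python
from st import *
from bench import grab_frame
show((0,-115,98))
s=grab_frame('side')['frame'][:,:,::-1]
c=cv2.convertScaleAbs(s[195:345,270:400],alpha=1.8,beta=20); c=cv2.resize(c,None,fx=4,fy=4,interpolation=cv2.INTER_CUBIC)
cv2.imwrite('pics/side5c.png',c)
```

```text
t 13.72 tcp [ 0.6009 -0.1722  0.1902] clampframe mm [   0.6 -114.   190.2] w -0.0002
F clamp [0.7 0.  0.7] M [-0.01 -0.04  0.04] j [-0.22  0.48  0.55  1.75 -0.29  0.99  0.5 ]
toolx yaw 3.16 tool z [-1.e-04  5.e-04 -1.e+00]
shift tool [-0.0006  0.0011  0.0922] world [-0.0005 -0.0011 -0.0922]
turn units(5deg) [-0.01  0.    0.03]
```

View pics/side5c.png

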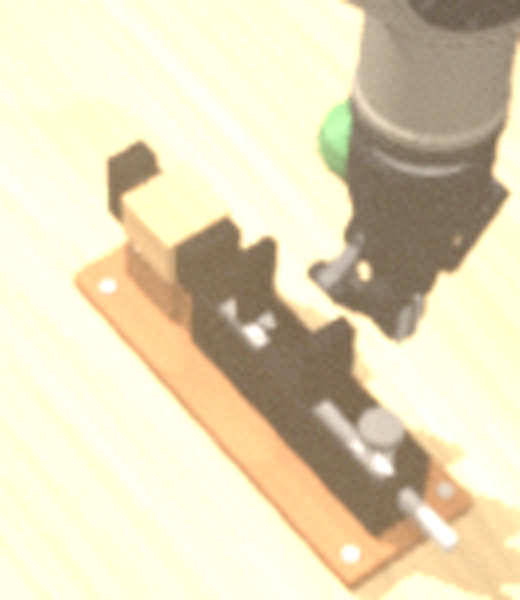

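The jaw stays home with its left edge at crop (109,180), the trigger is back at rest at (262,260), and the closed gripper is above the button at (380,425). Press down.

>>> send_rows(series=[[[-0.0005,0.001,0.03],[0,0,0]],[[0,0,0.03],[0,0,0]],[[0,0,0.022],[0,0,0]],[[0,0,0.01],[0,0,0]],[[0,0,0.007],[0,0,0]],[[0,0,0.006],[0,0,0]],[[0,0,0],[0,0,0]],[[0,0,0],[0,0,0]]])

```text
clock: 14.78
tcp_pos: [0.6005, -0.1743, 0.0858]
orientation: [-3.14, -0.084, -0.001]
contact_force: [-2.0, 0.7, 3.1]
grip_width: 0.0002
```

Run:
```python
from st import *
from bench import grab_frame
show((0,-115,84))
s=grab_frame('side')['frame'][:,:,::-1]
c=cv2.convertScaleAbs(s[195:345,270:400],alpha=1.8,beta=20); c=cv2.resize(c,None,fx=4,fy=4,interpolation=cv2.INTER_CUBIC)
cv2.imwrite('pics/side6c.png',c)
```

```text
t 14.78 tcp [ 0.6005 -0.1743  0.0858] clampframe mm [ 1.000e-01 -1.161e+02  8.580e+01] w 0.0002
F clamp [-2.   0.8  3.1] M [0.22 0.3  0.03] j [-0.17  0.61  0.48  1.82 -0.38  0.81  0.56]
toolx yaw 3.07 tool z [ 6.e-04  2.e-04 -1.e+00]
shift tool [-0.0001 -0.0011  0.0018] world [-0.0002  0.0011 -0.0018]
turn units(5deg) [-0.   -0.01  0.01]
```

View pics/side6c.png

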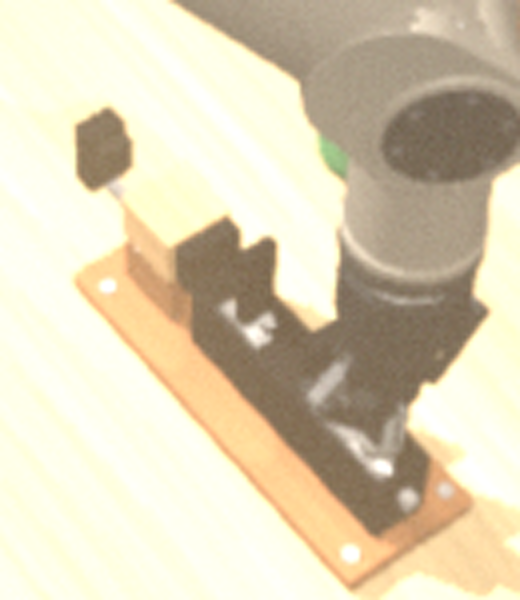

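The jaw is fully back, with its left edge at crop x = 77 as at the start. I'll hold briefly, then lift clear.

>>> send_rows(series=[[[0,0,0],[0,0,0]],[[0,0,0],[0,0,0]],[[0,0,0],[0,0,0]],[[0,0,0],[0,0,0]],[[0,0,-0.01],[0,0,0]],[[0,0,-0.02],[0,0,0]],[[0,0,-0.04],[0,0,0]],[[0,0,-0.05],[0,0,0]],[[0,0.05,-0.03],[0,0,0]],[[0,0.05,0],[0,0,0]],[[0,0,0],[0,0,0]],[[0,0,0],[0,0,0]],[[0,0,0],[0,0,0]]])

```text
clock: 16.45
tcp_pos: [0.6059, -0.2725, 0.2353]
orientation: [-3.139, -0.087, 0.0]
contact_force: [0.0, 0.6, -0.6]
grip_width: -0.0
```

Run:
```python
from st import *
from bench import grab_frame
show()
s=grab_frame('side')['frame'][:,:,::-1];t=grab_frame('top')['frame'][:,:,::-1]
c=cv2.convertScaleAbs(s[195:345,270:400],alpha=1.8,beta=20); a=cv2.resize(c,(440,508),interpolation=cv2.INTER_CUBIC)
cv2.imwrite('pics/side7c.png',a)
c=cv2.convertScaleAbs(t[225:280,265:405],alpha=1.8,beta=20);cv2.imwrite('pics/top7c.png',cv2.resize(c,None,fx=5.7,fy=5.7,interpolation=cv2.INTER_CUBIC))
cv2.imwrite('pics/top7.png',t)
```

```text
t 16.45 tcp [ 0.6059 -0.2725  0.2353] clampframe mm [   0.3 -214.4  235.3] w -0.0
F clamp [ 0.1  0.6 -0.6] M [ 0.02  0.02 -0.03] j [-0.07  0.51  0.58  1.61 -0.3   1.12  0.64]
toolx yaw 3.19 tool z [-2.e-04  1.e-03 -1.e+00]
```

View pics/side7c.png

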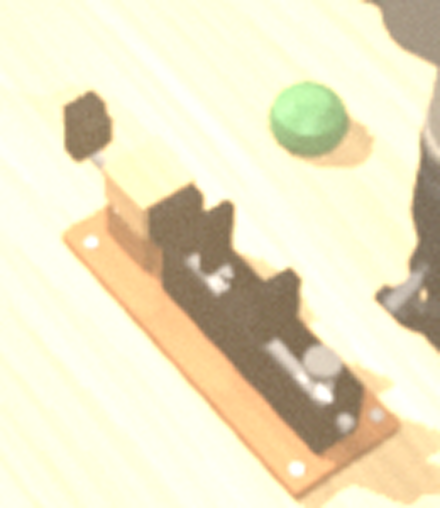

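View pics/top7c.png

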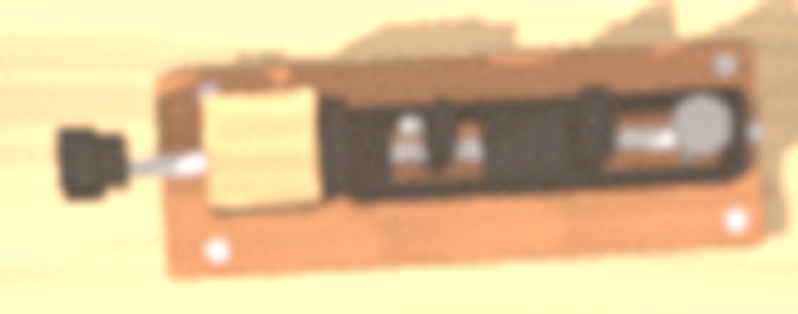

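View pics/top7.png

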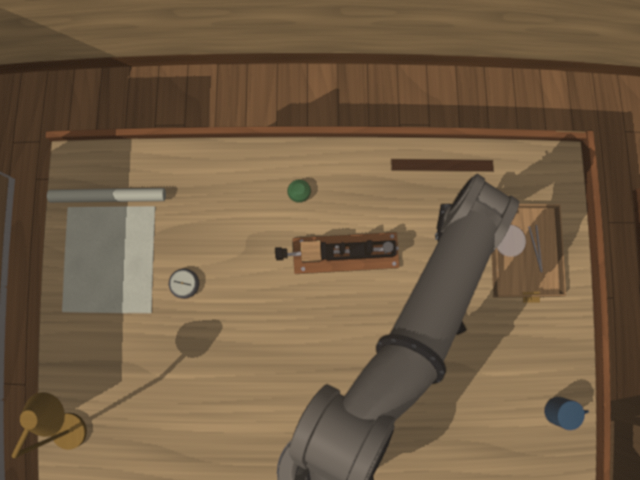

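Between the block's face at top crop (205,160) and the jaw at (95,160) only the steel bar shows, so the dowel is flush. The jaw is fully back, the trigger is at rest and the bystanders haven't moved. Handing in.

```bash
python3 -c "
from bench import r
print(r.hand_in())"
```

```text
the job is handed in; nothing more can be done
None
```

The dowel is home in its block and the jaw has sprung fully back. I handed the job in at about 16.5 s of the 48 s allowed; it returned no verdict.

**What I did:** I pinched the trigger by its sides and made three full pulls, each with a full return. Each pull moved the tool about 27.5 mm under roughly 16 N. I then let go and pressed the release with the closed fingertips. They stopped at z = 86 mm, which is about 8 mm down from the button's stated rest height of 94 mm. I held it for about 0.7 s and lifted clear.

**Last checks:**
- **Dowel:** it no longer shows beyond the block; the top view has only the steel bar between block and jaw.
- **Jaw:** after the three pulls it had moved 32 px, against 33 px predicted for home. After the release it was back at its starting pixels.
- **Trigger and gripper:** the trigger is at rest, and the arm is clear of everything, with force readings near zero.
- **Bystanders:** the compass and paperweight look unmoved. The arm partly hid the torch in the last picture, so I couldn't check it fully, but the tool never went near it.

**One disagreement:** the board's edges fitted about 10 mm off along y from a board centred on the clamp's origin. I located the clamp with that offset left free, so its position came from the block and button. The trigger and jaw positions in the pictures then agreed with it.

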